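Switch on extraction, air filter and router in order

ROBOT

A 6-joint arm with a two-finger parallel gripper is mounted at the origin on a cart in front of the work surface, level with it; the furniture and walls round the work are solid. World frame = base frame: x ahead of the robot, y to its left, z up, the work surface at z = 0. Lengths are in mm, angles in rad, forces in N, time in s.
With the tool pointing down it reaches from about 400 to 925 mm from the base axis. Payload 12.5 kg.
Tool frame: the origin (TCP) lies midway between the tips of the shut fingers; the grasp point (between the pads) lies 19 mm behind it; z points along the fingers, y is the line along which they close (so a half turn about z gives the same grasp; the last joint's range is limited). The gripper opens to 95 mm and grips with 3 to 60 N. Pads are 20 mm wide; open, the fingers measure 119 mm over their backs; the gripper's body (75 mm by 180 mm) begins 59 mm behind the grasp point.
Start: joints at [1.175, 0.491, 1.559, -0, 1.092, -0.106], TCP at [178.583, 598.961, 214.661] pointing down, gripper open.
Joint ranges: [-3.1, 3.1], [-0.84, 2.19], [0.05, 2.79], [-1.13, 4.28], [0.06, 2.93], [-2.69, 2.69]. Speed limits (rad/s): [2.22, 2.22, 2.79, 3.14, 3.14, 3.14].

INTERFACE

Orientations are given as [roll, pitch, yaw] about the fixed x, y, z axes, in that order (R = Rz(yaw) Ry(pitch) Rx(roll)).
In Python, from cell import env gives the robot as it stands.
- The arm moves only by the tool arm_command, never from a script. Its argument "targets" is a list of rows, each a list of 5 numbers: the shift along the tool's x, y, z in mm, then the turn about the tool's z in degrees, then the opening, from 0 (shut) to 1 (fully open). In form: [[tx, ty, tz, roll, fingers], ...]. A call has 1 to 5 rows; each row is the pose to reach, as a shift and turn from the pose commanded when the call began, along the tool's axes at that moment; what a row does not reach only later rows make up. A row lasts 1/10 s, in which the tool goes at most 50 mm and 8.59 degrees, less where a joint would pass 70% of its speed; a pose out of reach is approached as far as the arm can. A call with a gripper value outside its range is refused whole. The fingers move at their own pace and stop on an object; the grip force is fixed at half the most. Time passes only in rows, so rows that repeat a pose let the fingers close. It gives the time, the measured TCP pose, the force, the opening and the grip force at its end, in the units of the state.
- env.state(): the state, without advancing time (a new reading comes with each control period).
- env.read_camera(name): name is "side" or "top"; returns a dict with "frame" (480x640x3 uint8, red, green, blue), "vertical_fov" (degrees; the focal length in pixels is half the picture's height over the tangent of half this angle, whatever the lens; pixels are square), "cx", "cy" (the principal point, pixels), "world_from_camera" (4x4, takes a point from camera to world coordinates). Camera axes: x right, y down, z forward; pixel columns grow to the right and rows downward; lengths in mm; the calibration is good to about 2 mm. A picture is of the moment at which its call begins. There is no depth.
- env.job_done(): hands the job in; it is judged then, once.
The state is a dict: "t": time; "joints": joint angles; "qvel": joint speeds; "tau": joint torques, N m; "eef_pos": TCP position; "tcp_rot": TCP orientation; "ft_force": force on the tool from outside, world axes, zero at the start; "moment": the same for the moment, N m; "opening": opening from 0.0 (shut) to 1.0 (fully open); "grip_force": force on a finger pad.
Only numpy, scipy, OpenCV 4.12 (cv2) and the standard library are available. Lean on these libraries where they do the work, as an engineer would, in place of code of your own. Each camera call takes 0.05 s, during which the arm holds its last target. There are 200 camera calls.

TASK

Start up the workshop with the three remote-control boxes on the worktop: press the white-marked raised end of the blue rocker (dust extractor) fully down, then the yellow one (air filter), and last the red one (router table), so that all three stay switched on. Only press, lightly, with the tips of the fingers: do not pick up, tip or shove the boxes, and leave the other things where they are.

Things in the scene. Friction and masses are not known exactly. Their poses are not given: they have to be found in the camera images.
- blue_box: loose remote-control box with a blue rocker (dust extractor): grey case with a black bezel, 110 x 64 mm (long along its x), bezel top 30 mm above the worktop, about 0.45 kg on four rubber feet, not fastened down; origin at the centre of its underside, z up. It may stand at any yaw. Its rocker is a flat plate 76 x 42 x 8 mm on an axle along the box's y, 36 mm above the worktop; the end towards the box's +x bears a white bar (8 x 29 mm, edged in black) and is the ON end
- blue_mark (a point): centre of the white bar on the blue rocker's upper face, 28 mm from the axle, where it is to be pressed; about 44 mm above the worktop while OFF (its raised position) and about 35 mm when ON; it moves with the rocker, its z is normal to the rocker's face
- blue_rocker (a joint): tilt of the blue rocker (rad): 0 to 0.06 at the start (OFF, marked end up), 0.32 at the ON stop (marked end down); counts as ON above 0.24. It takes about 2.5 N at the white bar, has no spring and stays where it is left
- yellow_box: loose remote-control box with a yellow rocker (air filter): grey case with a black bezel, 110 x 64 mm (long along its x), bezel top 30 mm above the worktop, about 0.45 kg on four rubber feet, not fastened down; origin at the centre of its underside, z up. It may stand at any yaw. Its rocker is a flat plate 76 x 42 x 8 mm on an axle along the box's y, 36 mm above the worktop; the end towards the box's +x bears a white bar (8 x 29 mm, edged in black) and is the ON end
- yellow_mark (a point): centre of the white bar on the yellow rocker's upper face, 28 mm from the axle, where it is to be pressed; about 44 mm above the worktop while OFF (its raised position) and about 35 mm when ON; it moves with the rocker, its z is normal to the rocker's face
- yellow_rocker (a joint): tilt of the yellow rocker (rad): 0 to 0.06 at the start (OFF, marked end up), 0.32 at the ON stop (marked end down); counts as ON above 0.24. It takes about 2.5 N at the white bar, has no spring and stays where it is left
- red_box: loose remote-control box with a red rocker (router table): grey case with a black bezel, 110 x 64 mm (long along its x), bezel top 30 mm above the worktop, about 0.45 kg on four rubber feet, not fastened down; origin at the centre of its underside, z up. It may stand at any yaw. Its rocker is a flat plate 76 x 42 x 8 mm on an axle along the box's y, 36 mm above the worktop; the end towards the box's +x bears a white bar (8 x 29 mm, edged in black) and is the ON end
- red_mark (a point): centre of the white bar on the red rocker's upper face, 28 mm from the axle, where it is to be pressed; about 44 mm above the worktop while OFF (its raised position) and about 35 mm when ON; it moves with the rocker, its z is normal to the rocker's face
- red_rocker (a joint): tilt of the red rocker (rad): 0 to 0.06 at the start (OFF, marked end up), 0.32 at the ON stop (marked end down); counts as ON above 0.24. It takes about 2.5 N at the white bar, has no spring and stays where it is left
- nail_tin: round tin with a dark red lid, 73 mm across and 60 mm tall; origin at the centre of its underside; a bystander, to be left alone
- tape_measure: yellow and black tape measure lying flat, 64 x 89 x 33 mm; origin at the centre of its underside; a bystander, to be left alone
- pencil: red pencil lying flat, 6 x 173 x 7 mm (long along its y); origin at the middle of its underside; a bystander, to be left alone
- screw_carton: small red carton of screws, 80 x 62 x 45 mm; origin at the centre of its underside; a bystander, to be left alone
Things that resemble listed ones, but are neither listed nor needed, are in the scene too. What is shaped like the red_box but purple is not meant.

How it is judged (in metres and radians):
On the way, in this order (a step that is already met when the one before it is completed fails the run):
1. the blue rocker is switched on (marked end down) (value of joint blue_rocker above 0.24 rad), for 0.1 s.
2. the yellow rocker is switched on (marked end down) (value of joint yellow_rocker above 0.24 rad), for 0.1 s.
3. the red rocker is switched on (marked end down) (value of joint red_rocker above 0.24 rad), for 0.1 s.
At the end, for the whole second after the job is handed in: all three rockers are ON (joint above 0.24 of 0.32 rad), each box stands upright and at rest within 25 mm of where it started, and the nail tin, tape measure, pencil and red carton are within 20 mm of where they started (value of joint each of blue_rocker, yellow_rocker, red_rocker above 0.24 rad and distance of each of blue_box, yellow_box, red_box from where it was at the start of the episode below 0.025 m and angle between each of blue_box, yellow_box, red_box's own z axis and vertical below 0.1 rad and linear speed of each of blue_box, yellow_box, red_box below 0.02 m/s and distance of each of nail_tin, tape_measure, pencil, screw_carton from where it was at the start of the episode below 0.02 m); the robot touches nothing.
It fails at once if a remote-control box is lifted, tipped, carried or shoved more than 25 mm (distance of any of blue_box, yellow_box, red_box from where it was at the start of the episode above 0.025 m or height (world z) of any of blue_box, yellow_box, red_box above 0.008 m or angle between any of blue_box, yellow_box, red_box's own z axis and vertical above 0.15 rad).
It fails at once if a remote-control box or its rocker is struck or pressed with more than 40 N (contact force between any of the fingers, the arm and blue_box above 40 N or contact force between any of the fingers, the arm and yellow_box above 40 N or contact force between any of the fingers, the arm and red_box above 40 N).
It fails at once if the nail tin, tape measure, pencil or red carton is displaced by more than 20 mm (distance of any of nail_tin, tape_measure, pencil, screw_carton from where it was at the start of the episode above 0.02 m).
It also fails if it takes over 42 s, if anything falls off the work surface, if the arm or the gripper's body presses on something with over 40 N, if the wrist force passes 120 N, or if a joint passes its speed limit or range.

## Working session

There is one attempt and no reset: what is moved stays moved. The work goes in short steps, Python scripts to look and compute and a tool call to move; the robot and the scene stay as the last step left them, time stands still between calls to the robot, and variables do not carry over. Pictures are saved under pics/ and viewed, at most 10 in all, crops included, and the job is handed in when it is done.

Besides the shell and the picture viewer there is one more tool, called after ">>>" as name([rows], argument=value, ...), one row to a line, values as JSON. arm_command: Moves the arm, as the interface text tells. Its arguments: {"type":"object","properties":{"targets":{"type":"array","items":{"type":"array","items":{"type":"number"}}}},"required":["targets"]}

```bash
ls; mkdir -p pics; python3 - <<'E'
from cell import env
import cv2,pickle
d={}
for n in("top","side"):
    c=env.read_camera(n);d[n]=c;cv2.imwrite(f"pics/{n}0.png",c["frame"][:,:,::-1]);print(n,c["vertical_fov"],c["cx"],c["cy"],c["world_from_camera"].round(3).tolist() if hasattr(c["world_from_camera"],'round') else c["world_from_camera"])
pickle.dump(d,open("d0.pkl","wb"))
s=env.state();print(s)
E
```

```text
pics
top 45.099904306410146 326.3374324701767 245.59768532818066 [[0.002, -0.988, 0.157, 273.378], [-1.0, -0.001, 0.004, -71.356], [-0.004, -0.157, -0.988, 1747.525], [0.0, 0.0, 0.0, 1.0]]
side 44.92057375663643 316.28773442539375 234.5522824602679 [[0.94, -0.158, 0.303, -1.964], [-0.341, -0.396, 0.853, -1526.926], [-0.015, -0.905, -0.426, 797.179], [0.0, 0.0, 0.0, 1.0]]
{'t': 0.1, 'joints': array([ 1.17541763e+00,  4.91465993e-01,  1.55934453e+00, -3.82768317e-05,
        1.09169136e+00, -1.05570938e-01]), 'qvel': array([-0.00123966, -0.00165821, -0.00293076, -0.00044342, -0.00162565,
        0.00248807]), 'tau': array([ 2.25418211e-03, -6.13623691e+01, -2.58606899e+01,  6.93333428e-02,
        4.69806301e-02, -6.83991470e-05]), 'eef_pos': array([178.50029942, 598.76748442, 214.15600852]), 'tcp_rot': array([-3.14068490e+00, -6.20483003e-05,  2.85180253e+00]), 'ft_force': array([ 0.1611584 , -0.34318242, -0.70367151]), 'moment': array([ 0.02326023, -0.03547616, -0.0243465 ]), 'grip_force': 0.0, 'opening': 0.9974398152906703}
```

View pics/top0.png

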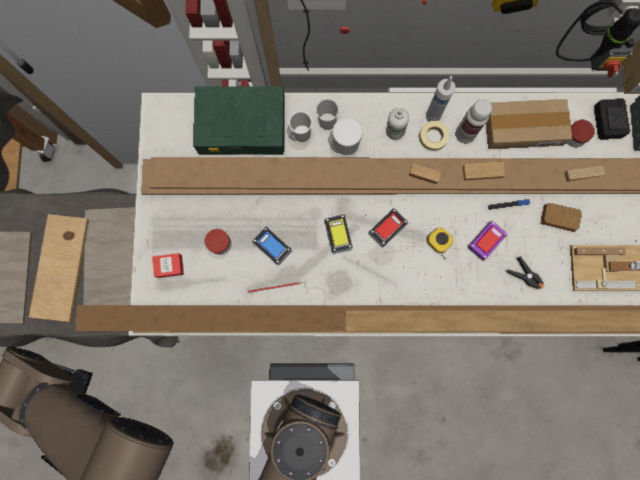

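View pics/side0.png

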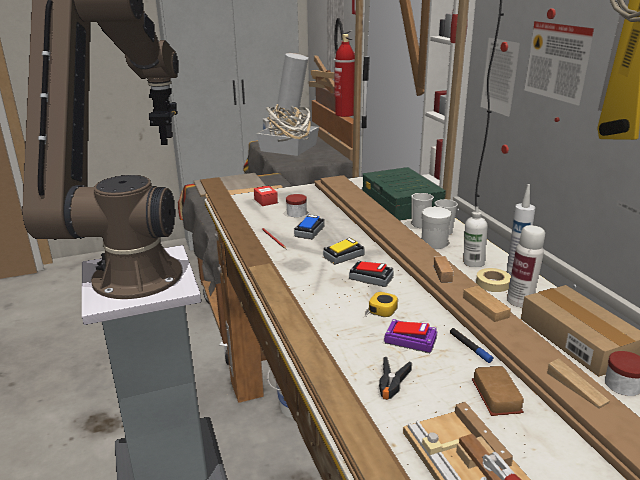

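Candidates (top view):
- Blue rocker (272,245).
- Yellow rocker (340,233). The lookalike is the yellow tape measure at (440,239).
- Red rocker in a grey/black box (388,227). Lookalikes are the purple box with a red rocker (488,240), the red carton (167,265) and the tin (217,241).

I choose 272, 340 and 388, and check them in a crop.

```bash
cat > h.py <<'E'
import numpy as np,cv2
def ray(c,u,v):
    f=240/np.tan(np.radians(c["vertical_fov"])/2);T=np.array(c["world_from_camera"])
    return T[:3,3],T[:3,:3]@np.array([(u-c["cx"])/f,(v-c["cy"])/f,1])
def onz(c,u,v,z):
    o,d=ray(c,u,v);return (o+d*(z-o[2])/d[2])[:2]
def tri(c1,p1,c2,p2):
    A=[];b=[]
    for c,p in((c1,p1),(c2,p2)):
        o,d=ray(c,*p);d=d/np.linalg.norm(d);P=np.eye(3)-np.outer(d,d);A.append(P);b.append(P@o)
    return np.linalg.lstsq(np.vstack(A),np.hstack(b),rcond=None)[0]
HUE={"blue":(95,125),"yellow":(22,35),"red":(0,8)}
WIN={"top":{"blue":(245,220,300,270),"yellow":(320,205,362,260),"red":(365,205,412,250)},
"side":{"blue":(288,205,330,242),"yellow":(318,230,368,265),"red":(345,255,397,290)}}
def marks(c,view,name):
    x0,y0,x1,y1=WIN[view][name];im=c["frame"][y0:y1,x0:x1]
    h=cv2.cvtColor(im,cv2.COLOR_RGB2HSV).astype(int);lo,hi=HUE[name]
    H=h[:,:,0];m=((H>=lo)&(H<=hi)|((name=="red")&(H>172)))&(h[:,:,1]>130)&(h[:,:,2]>70)
    n,l,s,cen=cv2.connectedComponentsWithStats(m.astype(np.uint8));k=1+np.argmax(s[1:,4])
    blob=(l==k).astype(np.uint8)
    return blob,h,(x0,y0),cen[k],s[k,4]
E
python3 - <<'E'
import pickle,cv2,numpy as np
from h import *
d=pickle.load(open("d0.pkl","rb"))
t=d["top"]["frame"][200:275,235:415,::-1];s=d["side"]["frame"][200:295,280:400,::-1]
a=cv2.resize(t,None,fx=4,fy=4,interpolation=cv2.INTER_CUBIC);b=cv2.resize(s,None,fx=3,fy=3,interpolation=cv2.INTER_CUBIC)
o=np.zeros((a.shape[0]+b.shape[0],a.shape[1],3),np.uint8);o[:a.shape[0]]=a;o[a.shape[0]:,:b.shape[1]]=b
cv2.imwrite("pics/crop0.png",o)
for n in HUE:
  for v in("top","side"):
    blob,h,o,c,ar=marks(d[v],v,n);print(n,v,(c+o).round(1),ar,onz(d[v],*(c+o),40).round(0),
     cv2.minAreaRect(cv2.findNonZero(blob)))
E
```

```text
blue top [272.1 245.3] 302 [546.  98.] ((25.809953689575195, 24.009048461914062), (25.29249382019043, 14.664264678955078), 42.27368927001953)
blue side [308.2 222.1] 150 [544.  89.] ((21.000003814697266, 16.5), (10.60660171508789, 20.50609588623047), 45.0)
yellow top [338.7 233.7] 296 [ 581. -101.] ((18.269229888916016, 26.84615707397461), (25.298982620239258, 14.708710670471191), 78.69007110595703)
yellow side [341.9 245.6] 194 [ 580. -109.] ((25.100004196166992, 14.700000762939453), (9.391485214233398, 27.280029296875), 63.43495178222656)
red top [387.8 226.5] 309 [ 603. -248.] ((23.500003814697266, 20.5), (14.142135620117188, 25.455841064453125), 45.0)
red side [369.7 266.5] 210 [ 602. -257.] ((25.559406280517578, 11.405941009521484), (28.8560791015625, 8.656824111938477), 5.710593223571777)
```

View pics/crop0.png

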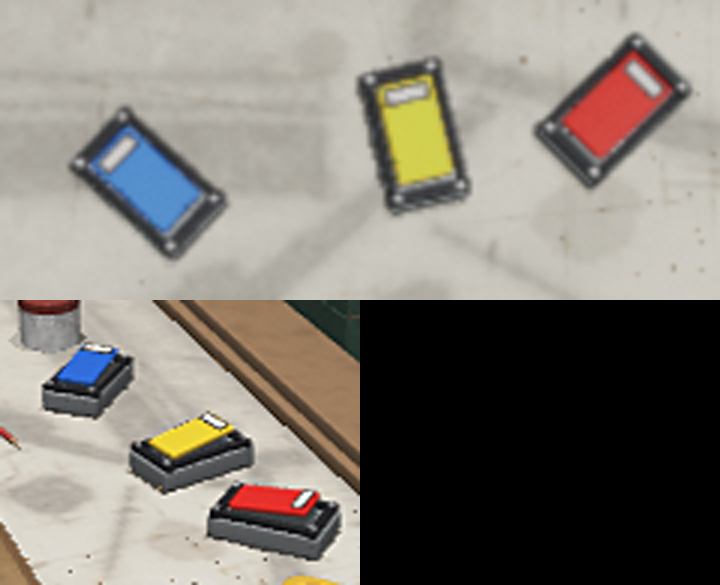

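The crop shows grey boxes with black bezels. The white bars in the top view are at about blue (264,238), yellow (336.5,223.5) and red (395.5,219).

```bash
python3 - <<'E'
import pickle,cv2,numpy as np
from h import *
d=pickle.load(open("d0.pkl","rb"))
G={"blue":((264,238),(312.5,216)),"yellow":((336.5,223.5),(351.5,240)),"red":((395.5,219),(381.5,266))}
for n,(gt,gs) in G.items():
  P=[]
  for v,g in(("top",gt),("side",gs)):
    x,y=map(int,np.round(g));im=d[v]["frame"][y-7:y+8,x-7:x+8]
    h=cv2.cvtColor(im,cv2.COLOR_RGB2HSV);m=((h[:,:,1]<70)&(h[:,:,2]>145)).astype(np.uint8)
    k,l,s,c=cv2.connectedComponentsWithStats(m,connectivity=4)
    i=1+np.argmin([np.hypot(*(q-7)) for q in c[1:]]);P.append(c[i]+[x-7,y-7]);print(n,v,P[-1].round(1),s[i,4])
  b,h,o,c,_=marks(d["top"],"top",n)
  print(" tri",tri(d["top"],P[0],d["side"],P[1]).round(1)," z44:",onz(d["top"],*P[0],44).round(1),onz(d["side"],*P[1],44).round(1))
  bs,_,os_,cs,_=marks(d["side"],"side",n)
  r=onz(d["top"],*(c+o),38);w=onz(d["top"],*P[0],44);print(" rocker",r.round(1),"yaw",np.degrees(np.arctan2(*(w-r)[::-1])).round(0),np.linalg.norm(w-r).round(1))
E
```

```text
blue top [264.1 237.9] 34
blue side [313.6 212.2] 89
 tri [569.6 119.9  57.3]  z44: [567.6 122.5] [584.7 149.5]
 rocker [546.   98.7] yaw 48.0 32.1
yellow top [336.2 223. ] 40
yellow side [352.8 236.6] 116
 tri [615.6 -94.8  55.5]  z44: [613.  -93.4] [630.9 -72.3]
 rocker [ 581.5 -100.8] yaw 13.0 32.3
red top [395.4 219.2] 33
red side [382.6 262.1] 92
 tri [ 627.7 -271.7   54.7]  z44: [ 624.9 -271.1] [ 642.6 -253.2]
 rocker [ 603.6 -248.6] yaw -47.0 30.9
```

>>> arm_command([
  [-34,-23,0,0,0],
  [-68,-46,0,0,0],
  [-102,-69,0,0,0],
  [-136,-92,0,0,0],
  [-170,-115,0,0,0],
])

```text
t: 0.6
eef_pos: [309.3, 438.8, 214.4]
tcp_rot: [-3.141, -0.0, 2.852]
ft_force: [1.1, 0.1, 0.2]
opening: 0.636
grip_force: 0.0
```

>>> arm_command([
  [-34,-23,0,0,0],
  [-68,-46,0,0,0],
  [-102,-69,0,0,0],
  [-136,-92,0,0,0],
  [-170,-115,0,0,0],
])

```text
t: 1.1
eef_pos: [439.4, 279.9, 214.5]
tcp_rot: [-3.141, -0.0, 2.852]
ft_force: [0.6, 1.2, 0.1]
opening: 0.215
grip_force: 0.0
```

>>> arm_command([
  [-34,-23,20,0,0],
  [-68,-46,40,0,0],
  [-102,-69,60,0,0],
  [-136,-92,80,0,0],
  [-169,-115,100,0,0],
])

```text
t: 1.6
eef_pos: [568.6, 121.4, 113.6]
tcp_rot: [3.142, -0.0, 2.852]
ft_force: [0.5, 0.3, -0.0]
opening: 0.003
grip_force: 0.0
```

>>> arm_command([
  [0,0,20,0,0],
  [0,0,40,0,0],
  [0,0,58,0,0],
])

```text
t: 1.9
eef_pos: [567.6, 122.4, 55.3]
tcp_rot: [-3.141, -0.001, 2.851]
ft_force: [0.5, -0.2, 0.7]
opening: 0.006
grip_force: 0.0
```

```bash
python3 - <<'E'
from cell import env
import cv2,numpy as np
a=env.read_camera("side");b=env.read_camera("top")
A=cv2.resize(a["frame"][185:255,260:360,::-1],None,fx=4,fy=4,interpolation=cv2.INTER_CUBIC)
B=cv2.resize(b["frame"][205:275,225:325,::-1],None,fx=4,fy=4,interpolation=cv2.INTER_CUBIC)
cv2.imwrite("pics/c1.png",np.hstack([A,B]));print(env.state()["eef_pos"])
E
```

```text
[566.57995227 122.61767475  54.40112691]
```

View pics/c1.png

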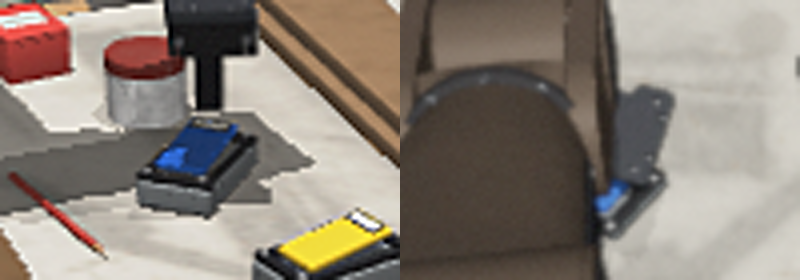

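In the side crop the fingertip is at about (208,108), directly above the white bar at (210,124). That is the expected 10 mm gap, so I press.

>>> arm_command([
  [0,0,4,0,0],
  [0,0,8,0,0],
  [0,0,11,0,0],
  [0,0,13,0,0],
  [0,0,15,0,0],
])

```text
t: 2.5
eef_pos: [568.2, 123.1, 42.1]
tcp_rot: [3.141, 0.001, 2.852]
ft_force: [1.2, 0.5, 2.3]
opening: 0.005
grip_force: 1.2
```

>>> arm_command([
  [0,0,1.5,0,0],
  [0,0,3,0,0],
  [0,0,4,0,0],
  [0,0,4,0,0],
])

```text
t: 2.9
eef_pos: [568.1, 123.0, 37.7]
tcp_rot: [3.141, 0.001, 2.852]
ft_force: [1.6, 2.0, 2.9]
opening: 0.004
grip_force: 1.7
```

>>> arm_command([
  [0,0,1,0,0],
  [0,0,1.5,0,0],
  [0,0,1.5,0,0],
])

```text
t: 3.2
eef_pos: [568.2, 123.0, 36.6]
tcp_rot: [3.141, 0.001, 2.852]
ft_force: [2.0, 2.9, 7.7]
opening: 0.004
grip_force: 4.0
```

>>> arm_command([
  [0,0,0.5,0,0],
  [0,0,0.5,0,0],
])

```text
t: 3.4
eef_pos: [568.2, 123.0, 36.4]
tcp_rot: [3.141, 0.001, 2.852]
ft_force: [1.1, 1.4, 11.5]
opening: 0.008
grip_force: 5.8
```

Firm stop reached (force jumped from 3 to 11.5 N). Lift and go to yellow.

>>> arm_command([
  [0,0,-10,0,0],
  [0,0,-40,0,0],
  [0,0,-70,0,0],
])

```text
t: 3.7
eef_pos: [566.7, 122.6, 105.9]
tcp_rot: [-3.14, -0.003, 2.852]
ft_force: [0.2, 0.7, 0.5]
opening: 0.008
grip_force: 0.0
```

>>> arm_command([
  [-21,-39,0,0,0],
  [-42,-78,0,0,0],
  [-63,-117,0,0,0],
  [-84,-156,0,0,0],
  [-105,-194,0,0,0],
])

```text
t: 4.2
eef_pos: [612.3, -94.9, 105.6]
tcp_rot: [-3.141, -0.002, 2.852]
ft_force: [0.6, 0.5, 0.2]
opening: 0.005
grip_force: 0.0
```

>>> arm_command([
  [0,0,20,0,0],
  [0,0,40,0,0],
  [0,0,50,0,0],
  [0,0,50,0,0],
])

```text
t: 4.6
eef_pos: [611.9, -92.8, 54.3]
tcp_rot: [-3.141, -0.003, 2.852]
ft_force: [-0.3, 0.2, 0.7]
opening: 0.005
grip_force: 0.0
```

```bash
python3 - <<'E'
from cell import env
import cv2,numpy as np
a=env.read_camera("side")
cv2.imwrite("pics/c2.png",cv2.resize(a["frame"][190:290,270:400,::-1],None,fx=5,fy=5,interpolation=cv2.INTER_CUBIC));print(env.state()["eef_pos"])
E
```

```text
[612.56351372 -92.7612289   55.40943135]
```

View pics/c2.png

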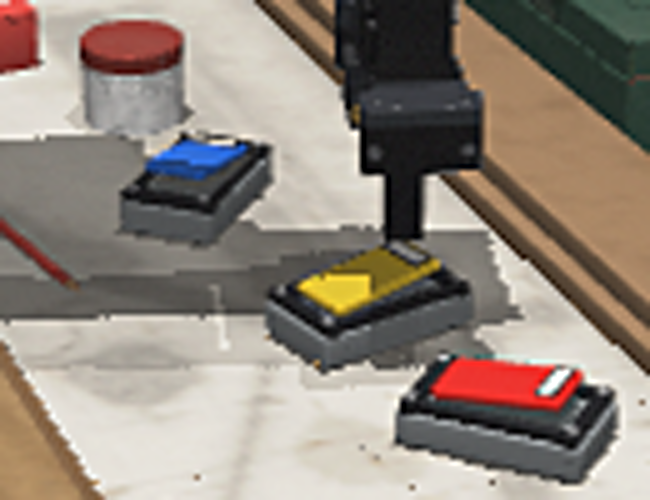

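The blue rocker is now down at its marked end: its near end is up, with the dark underside showing at (190,185). The tip at (403,235) is over the yellow bar at (410,250), so I press yellow.

>>> arm_command([
  [0,0,4,0,0],
  [0,0,8,0,0],
  [0,0,11,0,0],
  [0,0,13,0,0],
  [0,0,15,0,0],
])

```text
t: 5.15
eef_pos: [613.5, -92.9, 40.9]
tcp_rot: [3.141, 0.001, 2.852]
ft_force: [1.7, 1.9, 2.1]
opening: 0.006
grip_force: 1.2
```

>>> arm_command([
  [0,0,1.5,0,0],
  [0,0,2.5,0,0],
  [0,0,2.5,0,0],
])

```text
t: 5.45
eef_pos: [613.4, -93.0, 38.3]
tcp_rot: [3.141, 0.001, 2.852]
ft_force: [3.0, 1.3, 3.8]
opening: 0.004
grip_force: 2.1
```

>>> arm_command([
  [0,0,1,0,0],
  [0,0,1,0,0],
])

```text
t: 5.65
eef_pos: [613.4, -93.1, 37.3]
tcp_rot: [3.141, 0.001, 2.852]
ft_force: [4.6, 1.0, 4.0]
opening: 0.005
grip_force: 2.6
```

>>> arm_command([
  [0,0,0.7,0,0],
  [0,0,1,0,0],
  [0,0,1,0,0],
])

```text
t: 5.95
eef_pos: [613.5, -93.1, 37.0]
tcp_rot: [3.141, 0.002, 2.852]
ft_force: [3.2, 1.7, 11.7]
opening: 0.003
grip_force: 5.9
```

>>> arm_command([
  [0,0,-10,0,0],
  [0,0,-40,0,0],
  [0,0,-70,0,0],
])

```text
t: 6.25
eef_pos: [611.6, -93.0, 106.2]
tcp_rot: [-3.141, -0.004, 2.852]
ft_force: [-0.5, 0.1, 0.7]
opening: 0.005
grip_force: 0.0
```

>>> arm_command([
  [-12,-33,0,0,0],
  [-25,-67,0,0,0],
  [-37,-100,0,0,0],
  [-50,-134,0,0,0],
  [-62,-167,0,0,0],
])

```text
t: 6.75
eef_pos: [623.6, -272.1, 105.8]
tcp_rot: [3.141, -0.003, 2.852]
ft_force: [0.4, -0.5, 0.5]
opening: 0.005
grip_force: 0.0
```

>>> arm_command([
  [0,0,20,0,0],
  [0,0,40,0,0],
  [0,0,50,0,0],
  [0,0,50,0,0],
])

```text
t: 7.15
eef_pos: [623.6, -270.2, 54.6]
tcp_rot: [3.141, -0.004, 2.852]
ft_force: [0.3, 0.1, -0.6]
opening: 0.003
grip_force: 0.0
```

```bash
python3 - <<'E'
from cell import env
import cv2,numpy as np
a=env.read_camera("side")
cv2.imwrite("pics/c3.png",cv2.resize(a["frame"][200:300,280:410,::-1],None,fx=5,fy=5,interpolation=cv2.INTER_CUBIC));print(env.state()["eef_pos"])
E
```

```text
[ 624.22205816 -270.4507595    55.77529965]
```

View pics/c3.png

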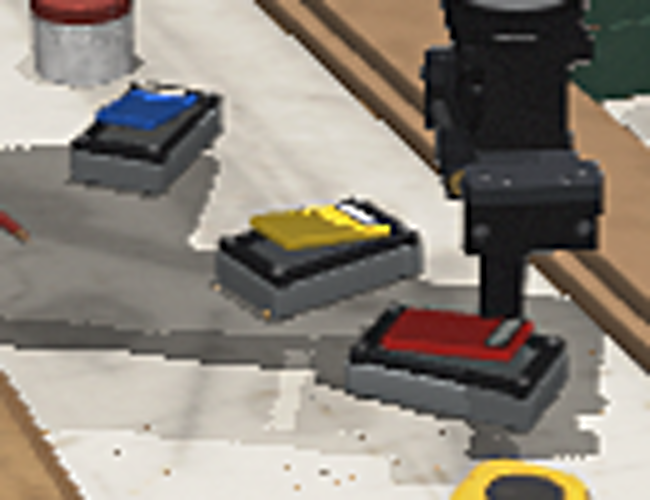

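Yellow is down at its marked end and blue is still down. The tip at (502,312) is above the red bar at (507,332), so I press red.

>>> arm_command([
  [0,0,4,0,0],
  [0,0,8,0,0],
  [0,0,11,0,0],
  [0,0,13,0,0],
  [0,0,15,0,0],
])

```text
t: 7.7
eef_pos: [625.0, -270.9, 41.4]
tcp_rot: [-3.141, 0.001, 2.852]
ft_force: [1.1, -1.4, 2.7]
opening: 0.005
grip_force: 1.2
```

>>> arm_command([
  [0,0,1.5,0,0],
  [0,0,2.5,0,0],
  [0,0,2.5,0,0],
])

```text
t: 8.0
eef_pos: [625.1, -271.1, 39.0]
tcp_rot: [-3.141, 0.001, 2.852]
ft_force: [2.2, -1.1, 4.1]
opening: 0.004
grip_force: 1.9
```

>>> arm_command([
  [0,0,1,0,0],
  [0,0,1,0,0],
])

```text
t: 8.2
eef_pos: [625.0, -271.1, 37.8]
tcp_rot: [-3.141, 0.001, 2.852]
ft_force: [3.0, -2.7, 4.2]
opening: 0.003
grip_force: 2.5
```

>>> arm_command([
  [0,0,0.7,0,0],
  [0,0,1.2,0,0],
  [0,0,1.2,0,0],
])

```text
t: 8.5
eef_pos: [625.1, -271.1, 37.2]
tcp_rot: [-3.141, 0.002, 2.852]
ft_force: [2.6, -3.0, 10.4]
opening: 0.007
grip_force: 4.6
```

>>> arm_command([
  [0,0,-10,0,0],
  [0,0,-50,0,0],
  [0,0,-90,0,0],
  [0,0,-130,0,0],
  [0,0,-130,0,0],
])

```text
t: 9.0
eef_pos: [625.8, -271.1, 172.0]
tcp_rot: [-3.14, 0.006, 2.852]
ft_force: [0.3, -0.6, 0.1]
opening: 0.007
grip_force: 0.0
```

```bash
python3 - <<'E'
from cell import env
import cv2,numpy as np
a=env.read_camera("side")
cv2.imwrite("pics/c4.png",cv2.resize(a["frame"][200:300,280:410,::-1],None,fx=5,fy=5,interpolation=cv2.INTER_CUBIC))
E
```

```text
(no output)
```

View pics/c4.png

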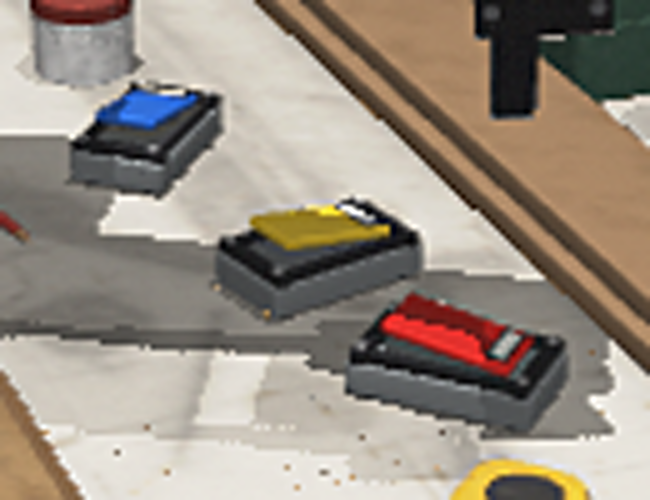

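All three rockers are down at the marked end: blue (150,105), yellow (330,225) and red (460,335). The boxes have not moved and the gripper is clear.

```bash
python3 -c "
from cell import env
print(env.job_done())"
```

```text
the job is handed in; nothing more can be done
None
```

I pressed the blue, yellow and red rockers down to their ON stops in that order, with a last reading of at most 12 N per press; the final picture shows all three ON and the boxes unmoved, and I handed the job in, though it returned no verdict.

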